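# Scan the job code, then hold the inspection camera over the circuit board's ring pad

### The arm

A 6-joint arm with a two-finger parallel gripper is mounted at the origin on the work surface. World frame = base frame: x ahead of the robot, y to its left, z up, the work surface at z = 0. Lengths are in m, angles in rad, forces in N, time in s.
With the tool pointing down it reaches from about 0.325 to 0.775 m from the base axis. Payload 9.3 kg.
Tool frame: the origin (TCP) lies at the very end of the fingers, on their centre line; the grasp point (between the pads) lies 19 mm behind it (ctrl.hold_point_z is the distance from the TCP to the grasp point, in m); z points along the fingers, y is the line along which they close (so a half turn about z gives the same grasp; the last joint's range is limited). The gripper opens to 85 mm and grips with 20 to 120 N. Pads are 22 mm wide; open, the fingers measure 114 mm over their backs; the gripper's body (76 mm by 85 mm) begins 54 mm behind the grasp point. The pads swing forward as they close: fully open they stand 13 mm farther back than shut.
Start: joints at [1.017, 0.259, 0.021, 1.334, 0, 1.418], TCP at [0.215, 0.506, 0.231] pointing down, gripper open.
Joint ranges: [-3.04, 3.04], [-0.91, 1.82], [-1.04, 1.36], [-1.92, 1.95], [-1.52, 1.45], [-3.14, 3.14]. Speed limits (rad/s): [2.22, 2.22, 2.79, 3.14, 3.14, 3.14].

### API

Orientations are given as a 3x3 rotation matrix whose columns are the frame's x, y, z axes.
In Python, from workcell import ctrl gives the robot as it stands.
- The arm moves only by the shell command python3 -m handwheel 'ROWS'. ROWS is text: rows parted by semicolons, each of 5 numbers parted by spaces: the finger opening in mm, from 0 to 85.4, then the shift along the tool's x, y, z in mm, then the turn about the tool's z in degrees. A call has 1 to 10 rows; each row shifts and turns the commanded pose from where the row before left it, along the tool's axes as they then stand; what a row does not reach is not made up. A row lasts 1/10 s, in which the tool goes at most 50 mm and 8.59 degrees, less where a joint would pass 70% of its speed; a pose out of reach is approached as far as the arm can. A call with a gripper value outside its range is refused whole. The fingers move at their own pace and stop on an object; the grip force is fixed at half the most. Time passes only in rows, so rows that do not move let the fingers close. It gives the time, the measured TCP pose, the force, the opening and the grip force at its end, in the units of the state.
- ctrl.read_state(): the state, without advancing time (a new reading comes with each control period).
- ctrl.grab_frame(name): name is "side" or "top"; returns a dict with "pixels" (420x560x3 uint8, red, green, blue), "range_z" (420x560 float32, m along the optical axis (not along the pixel's ray), 0 where there is no reading), "K" (3x3 intrinsics, pixels), "k1" (the pictures are not rectified: a ray, as slopes to the right and down, at radius r is drawn at 1 + k1 r^2 times it, then the intrinsics apply), "R" (3x3) and "t" (3): a world point X has camera coordinates R X + t. Camera axes: x right, y down, z forward; pixel columns grow to the right and rows downward; lengths in m; the calibration is good to about 2 mm. A picture is of the moment at which its call begins.
- ctrl.job_done(): hands the job in; it is judged then, once.
The state is a dict: "clock": time; "qpos": joint angles; "dq": joint speeds; "joint_efforts": joint torques, N m; "tcp_pos": TCP position; "orientation": TCP orientation; "contact_force": force on the tool from outside, world axes, zero at the start; "moment": the same for the moment, N m; "finger_gap": opening from 0.0 (shut) to 1.0 (fully open); "grasp_force": force on a finger pad.
Only numpy, scipy, OpenCV 4.12 (cv2) and the standard library are available. Lean on these libraries where they do the work, as an engineer would, in place of code of your own. Each camera call takes 0.05 s, during which the arm holds its last target. There are 200 camera calls.

### The job

Take the cordless inspection camera out of its dock and first read the job code on the sloping stand: hold the lens squarely facing the middle of the code, 5 to 10 cm away, steady for a second. Then carry the camera up over the amber guard and finish holding it still, upright, with its lens centred about 1 cm above the big copper ring pad on the circuit board and the broad sides of its black handle lined up with the board's long edges (either way round). Do not let anything touch the board, the stand or the guard, do not disturb the other things on the bench, and end the program still holding the camera there.

Things in the scene. Friction and masses are not known exactly. Their poses are not given: they have to be found in the camera images.
- scope: cordless inspection camera, 115 mm tall, 150 to 250 g, at first standing lens down in the dock. Origin: centre of the lens face (its low end); z runs up the camera, it looks along -z. Black nose 22 mm across to z = 20 mm, red barrel 34 mm across to z = 55, then a black handle block, z = 55 to 115, 44 mm long in x, 30 mm thick in y (the broad flat sides face +-y: grip across these at about z = 88).
- dock: fixed grey block, 90 x 90 x 50 mm tall, with a round upright bore 37 mm across, 45 mm deep, in its middle. The camera stands in it with 1.5 mm of play all round, its lens 5 mm above the bench and its handle clear above the block. Lift it straight up by 50 mm or more to clear the bore. Origin at the centre of its underside, z up.
- stand: fixed stand, 90 x 80 mm base, highest edge about 80 mm above the bench, with a white plate 90 x 80 mm that slopes 30 degrees from level, facing up and towards the stand's -x (roughly towards the robot). Origin at the centre of its underside, z up.
- code (a point): centre of the black-and-white square code (45 mm) on the stand's sloping plate, 55 mm above the bench. z is the normal out of the plate (30 degrees from vertical, leaning to the stand's -x), y runs level along the plate.
- jig: fixed drilling jig: dark bed 200 (x) x 210 (y) mm, with a chip guard of amber clear panels, 5 mm thick with orange top edges, along its -x, +y and -y sides, their tops 85 mm above the bench; open at its +x side and above. The bed with its white backing sheet is 15 mm high. Origin at the centre of its underside, z up.
- board: green circuit board with copper patterns, 110 (x, the long edges) x 85 (y) x 3 mm, fixed on the jig's white sheet inside the guard, its top 18 mm above the bench. Origin at the centre of its underside, z up.
- pad (a point): centre, on the board's top face, of the big copper ring pad (18 mm across with a dark 6 mm hole, the only round one), 36 mm along the board's x and 12 mm along its y from the board's centre. Axes as the board's.
- flux: loose amber flux bottle with white cap, 42 mm across, 120 mm tall, standing. Leave alone. Origin at the centre of its underside.
- spool: loose solder spool, silvery between grey flanges, 60 mm across, 40 mm tall, standing on its end. Leave alone. Origin at the centre of its underside.
- remote: loose grey remote control, 150 x 48 x 20 mm, lying flat. Leave alone. Origin at the centre of its underside.
- bits: loose wooden block with upright drill bits, 50 x 100 mm, 62 mm tall with the bits. Leave alone. Origin at the centre of its underside.
- jar: loose clear jar of small parts with a blue lid, 44 mm across, 60 mm tall, standing. Leave alone. Origin at the centre of its underside.

How it is judged:
On the way:
1. the held camera faces the code squarely from 5 to 10 cm, aimed at its middle, and is kept steady for half a second (contact force between scope and the fingers above 2 N and x of code in the frame of scope between -0.016 and 0.016 m and y of code in the frame of scope between -0.016 and 0.016 m and z of code in the frame of scope between -0.115 and -0.035 m and angle between the z axis of scope and the z axis of code, either way round below 0.3 rad and linear speed of scope below 0.03 m/s and angular speed of scope below 0.2 rad/s), for 0.5 s.
At the end, for the whole second after the job is handed in: Still in the fingers, at rest, touching nothing else: lens 3 to 17 mm above the ring pad, within 6 mm of its centre sideways, upright within 0.12 rad, camera x within 0.17 rad of the board's x (either way round) (contact force between scope and the fingers above 2 N and horizontal distance between scope and pad below 0.006 m and z of scope in the frame of pad between 0.003 and 0.017 m and angle between scope's own z axis and vertical below 0.12 rad and z of pad in the frame of scope between -0.03 and 0 m and angle between the x axis of scope and the x axis of board, either way round below 0.17 rad and linear speed of scope below 0.01 m/s and angular speed of scope below 0.1 rad/s and contact force between scope and board below 0.05 N and contact force between scope and jig below 0.05 N and contact force between scope and dock below 0.05 N and contact force between scope and stand below 0.05 N); the arm keeps its last pose, push and grip.
It fails at once if the board, guard or jig is touched with more than 0.5 N (contact force between any of board, jig and anything else above 0.5 N).
It fails at once if the code stand is touched with more than 1 N (contact force between stand and anything else above 1 N).
It fails at once if a bystander is moved by more than 30 mm or the flux bottle is tipped (distance of any of flux, spool, remote, bits, jar from where it was at the start of the episode above 0.03 m or angle between flux's own z axis and vertical above 0.3 rad).
It also fails if it takes over 48 s, if anything falls off the work surface, if the arm or the gripper's body presses on something with over 40 N, if the wrist force passes 120 N, or if a joint passes its speed limit or range.

## Working session

There is one attempt and no reset: what is moved stays moved. The work goes in short steps, Python scripts to look and compute and a shell command to move; the robot and the scene stay as the last step left them, time stands still between calls to the robot, and variables do not carry over. Pictures are saved under pics/ and viewed, at most 12 in all, crops included, and the job is handed in when it is done.

```bash
ls; mkdir -p pics
python3 - <<'E'
from workcell import ctrl
import cv2,pickle
for n in("side","top"):
    f=ctrl.grab_frame(n); pickle.dump(f,open(n+'.pkl','wb'))
    cv2.imwrite(f'pics/{n}0.png',cv2.resize(f["pixels"][:,:,::-1],(800,600),interpolation=cv2.INTER_CUBIC))
    print(n,f["K"],f["k1"],f["R"],f["t"])
s=ctrl.read_state();print(s,ctrl.hold_point_z)
E
```

```text
pics
side [[526.80104238   0.         278.85390471]
 [  0.         526.80104238 206.13241619]
 [  0.           0.           1.        ]] -0.13600038816552648 [[ 0.68787165 -0.72580032  0.00681887]
 [-0.54087547 -0.51883019 -0.66201885]
 [ 0.48403133  0.45169584 -0.74945617]] [-0.34773538  0.36383814  0.99794207]
top [[503.57764655   0.         277.25232851]
 [  0.         503.57764655 198.00859941]
 [  0.           0.           1.        ]] -0.1894203120470952 [[-0.05907959 -0.99823554 -0.00595018]
 [-0.97784002  0.05906969 -0.20084738]
 [ 0.20084447 -0.00604766 -0.97960447]] [0.07419562 0.53358761 1.36010081]
{'clock': 0.1, 'qpos': array([1.01739772e+00, 2.59159375e-01, 2.08237420e-02, 1.33368419e+00,
       8.66214556e-06, 1.41820908e+00]), 'dq': array([ 0.00035224, -0.00071932,  0.00192903,  0.00037413, -0.00083096,
       -0.00019715]), 'joint_efforts': array([ 5.50958168e-03, -5.56691623e+01,  3.45071840e+01,  1.16040211e-02,
       -1.43457323e-04, -4.75945239e-05]), 'tcp_pos': array([0.21445424, 0.5061974 , 0.23070838]), 'orientation': array([[-9.20744666e-01,  3.90165140e-01, -6.50413470e-04],
       [ 3.90165634e-01,  9.20744103e-01, -1.03632374e-03],
       [ 1.94526971e-04, -1.20795854e-03, -9.99999251e-01]]), 'contact_force': array([-0.15238014, -0.31604325, -0.68843006]), 'moment': array([-0.01373616, -0.05835438, -0.02166982]), 'grasp_force': 0.0, 'finger_gap': 1.0008781664626867} 0.0187
```

View pics/top0.png

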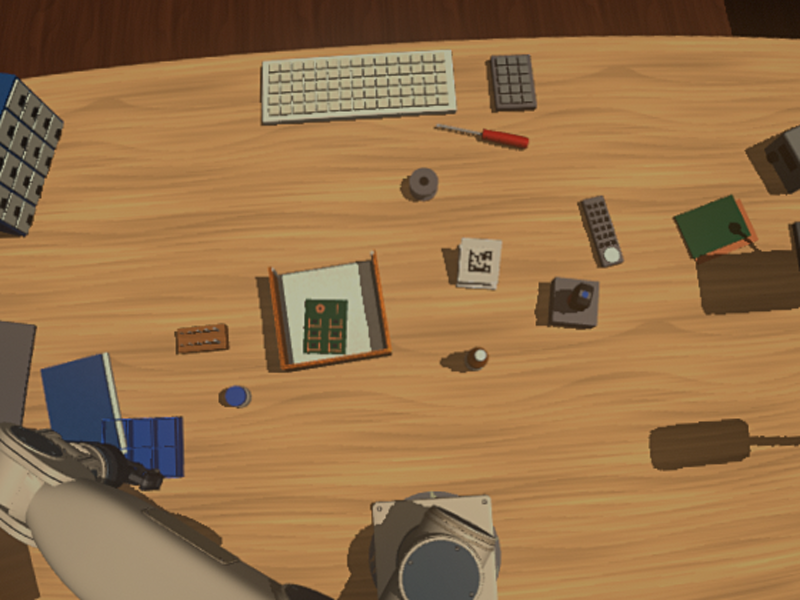

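View pics/side0.png

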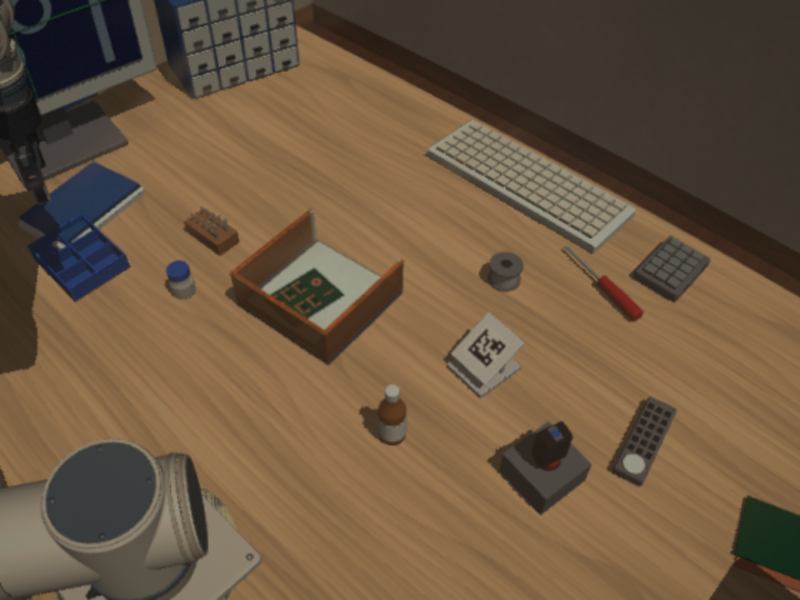

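The top view shows the scope handle in its dock at (582,295), code at (482,262), ring pad at (321,309), flux at (478,357). The side view shows the scope at (551,445), code at (488,347), pad at (317,282). Next I'll enlarge these areas.

```bash
cat > h.py <<'E'
import numpy as np,cv2,pickle
from scipy.spatial.transform import Rotation as Ro
def load(n): return pickle.load(open(n+'.pkl','rb'))
def proj(f,X):
    return cv2.projectPoints(np.atleast_2d(np.float64(X)),cv2.Rodrigues(f["R"])[0],f["t"],f["K"],np.array([f["k1"],0,0,0.]))[0][:,0]
def ray(f,uv):
    p=cv2.undistortPointsIter(np.float64([[uv]]),f["K"],np.array([f["k1"],0,0,0.]),None,None,(3,50,1e-10))[0,0] if hasattr(cv2,'undistortPointsIter') else cv2.undistortPoints(np.float64([[uv]]),f["K"],np.array([f["k1"],0,0,0.]))[0,0]
    return -f["R"].T@f["t"], f["R"].T@np.array([p[0],p[1],1])
def atz(f,uv,z):
    c,d=ray(f,uv); return c+d*(z-c[2])/d[2]
def tri(fs,uvs):
    A=np.zeros((3,3));b=np.zeros(3)
    for f,uv in zip(fs,uvs):
        c,d=ray(f,uv);d/=np.linalg.norm(d);P=np.eye(3)-np.outer(d,d);A+=P;b+=P@c
    return np.linalg.solve(A,b)
def panel(f,u,v,s=5,w=80,h=60):  # native top-left
    return cv2.resize(f["pixels"][v:v+h,u:u+w,::-1],None,fx=s,fy=s,interpolation=cv2.INTER_CUBIC)
E
python3 - <<'E'
from h import *
t,s=load('top'),load('side')
m=np.vstack([np.hstack([panel(t,365,180),panel(t,300,155)]),np.hstack([panel(t,190,195),panel(s,170,175)])])
cv2.imwrite('pics/m1.png',m)
m=np.hstack([panel(s,345,285,5,80,75),panel(s,305,213,5,80,75)])
cv2.imwrite('pics/m2.png',m)
E
```

```text
(no output)
```

View pics/m1.png

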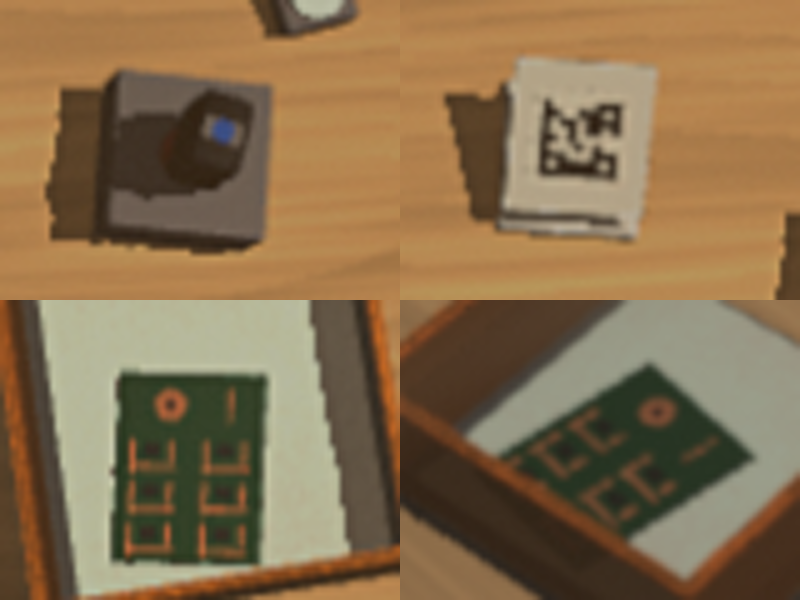

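View pics/m2.png

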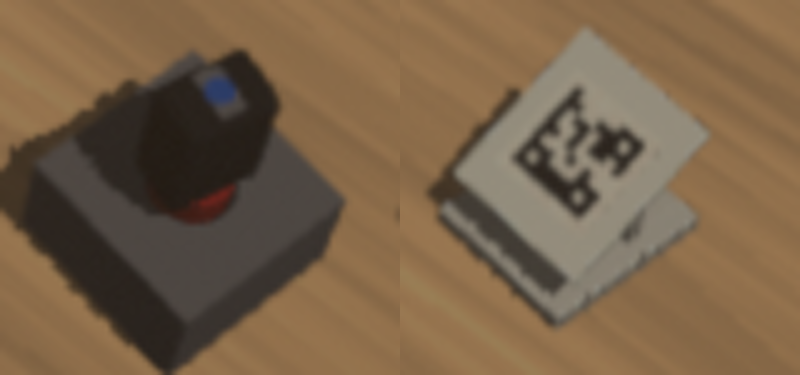

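The crops show the dock top corners, the handle top with its label, the code square, and the board with the ring pad clear in both views (top crop (171,405), side crop (657,411)). Now I'll turn these into positions.

Run:
```python
from h import *
np.set_printoptions(precision=4,suppress=True)
t,s=load('top'),load('side')
n=lambda x,y,u0,v0:((x+.5)/5-.5+u0,(y+.5)/5-.5+v0)
def show(name,T,S,z):
    for f,L,nm in((t,T,'top'),(s,S,'side')):
        if L: 
            P=np.array([atz(f,p,z) for p in L]);print(name,nm,P[:,:2].tolist() if 0 else '\n',P[:,:2],'mean',P.mean(0)[:2])
D_t=[n(x,y,365,180) for x,y in[(120,70),(271,86),(262,242),(107,226)]]
D_s=[n(x,y,345,285) for x,y in[(190,52),(345,202),(185,322),(38,165)]]
show('dock',D_t,D_s,.05)
print('handle dot',tri((t,s),(n(224,131,365,180),n(221,92,345,285))))
print('pad',tri((t,s),(n(171,405-300,190,195),n(257,411-300,170,175))),atz(t,n(171,105,190,195),.018),atz(s,n(257,111,170,175),.018))
B=[n(x,y-300,190,195) for x,y in[(118,372),(267,375),(261,565),(112,562)]]
show('board',B,[n(x-400,y-300,170,175) for x,y in[(650,362),(755,458)]],.018)
C_t=[n(x-400,y,300,155) for x,y in[(542,97),(622,103),(616,180),(540,176)]]
C_s=[n(x-400,y,305,213) for x,y in[(577,88),(645,148),(582,217),(513,157)]]
P=np.array([tri((t,s),q) for q in zip(C_t,C_s)]);print('code\n',P,P.mean(0))
PT=[n(x-400,y,300,155) for x,y in[(518,57),(657,66),(635,240),(500,228)]]
# range clouds
def cloud(f):
    v,u=np.mgrid[0:420,0:560];uv=np.stack([u,v],-1).reshape(-1,1,2).astype(float)
    p=cv2.undistortPoints(uv,f["K"],np.array([f["k1"],0,0,0.]))[:,0]
    z=f["range_z"].reshape(-1);Xc=np.c_[p*z[:,None],z];X=(Xc-f["t"])@f["R"];X[z==0]=np.nan;return X
for f,nm in((t,'top'),(s,'side')):
    X=cloud(f);np.save(nm+'_c.npy',X)
    c=atz(t,n(224,131,365,180),.12)
    m=(np.hypot(*(X[:,:2]-c[:2]).T)<.05)&(X[:,2]>.105)
    if m.sum()>5: 
        r=cv2.minAreaRect(X[m,:2].astype(np.float32)*1000);print('handle',nm,m.sum(),r,X[m].mean(0))
    k=P.mean(0);m=(np.hypot(*(X[:,:2]-k[:2]).T)<.03)&(X[:,2]>.03)&(X[:,2]<.09)
    Q=X[m];A=np.c_[Q[:,:2],np.ones(len(Q))];w=np.linalg.lstsq(A,Q[:,2],rcond=None)[0];nn=np.r_[-w[:2],1];nn/=np.linalg.norm(nn)
    print('plate n',nm,m.sum(),nn,np.degrees(np.arccos(nn[2])),np.degrees(np.arctan2(nn[1],nn[0])),'z at code',w@np.r_[k[:2],1])
    for nm2,(x,y,h) in dict(flux=(478,357,.06),spool=(423,184,.02),jar=(236,397,.03)).items():
        if f is t: print(nm2,atz(t,(x*.7,y*.7),h))
```

```text
dock top 
 [[ 0.5316 -0.2749]
 [ 0.5171 -0.3619]
 [ 0.4279 -0.3465]
 [ 0.4428 -0.2583]] mean [ 0.4799 -0.3104]
dock side 
 [[ 0.531  -0.2749]
 [ 0.5167 -0.3638]
 [ 0.4297 -0.3476]
 [ 0.445  -0.2616]] mean [ 0.4806 -0.312 ]
handle dot [ 0.4808 -0.3122  0.1208]
pad [0.5027 0.1978 0.019 ] [0.5023 0.1982 0.018 ] [0.5037 0.1982 0.018 ]
board top 
 [[0.5234 0.2281]
 [0.5165 0.1422]
 [0.4073 0.1508]
 [0.4138 0.2355]] mean [0.4653 0.1892]
board side 
 [[0.5241 0.2259]
 [0.516  0.14  ]] mean [0.5201 0.183 ]
code
 [[ 0.5958 -0.1049  0.0626]
 [ 0.589  -0.1495  0.0645]
 [ 0.5497 -0.1456  0.0473]
 [ 0.5542 -0.1023  0.0478]] [ 0.5722 -0.1256  0.0555]
handle top 190 ((480.9190979003906, -310.6983642578125), (31.774145126342773, 45.52153015136719), 69.11848449707031) [ 0.4796 -0.309   0.1187]
plate n top 381 [-0.4787  0.0591  0.876 ] 28.839953394225954 172.96517400495011 z at code 0.055784718079279094
flux [ 0.381  -0.1066  0.06  ]
spool [ 0.7504 -0.0263  0.02  ]
jar [0.3322 0.3701 0.03  ]
handle side 362 ((480.0638427734375, -312.2338562011719), (29.742464065551758, 47.22761154174805), 67.54238891601562) [ 0.4767 -0.3131  0.1174]
plate n side 595 [-0.4935  0.0655  0.8673] 29.855759966461022 172.44164327055594 z at code 0.054847820983137896
```

```bash
cat >> h.py <<'E'
def delta(target,az_toolx=None):
    "shift in tool mm to reach the world TCP target; turn in deg about tool z for tool x azimuth"
    from workcell import ctrl
    s=ctrl.read_state();R=s["orientation"];d=R.T@(np.array(target)-s["tcp_pos"])*1000
    az=np.degrees(np.arctan2(R[1,0],R[0,0]))
    print('t',round(s["clock"],2),'tcp',s["tcp_pos"].round(4),'az',az.round(2),'tiltdeg',np.degrees(np.arccos(-R[2,2])).round(2),'F',s["contact_force"].round(1),'gap',round(s["finger_gap"]*85.4,1),'grip',round(s["grasp_force"],1))
    print('shift',d.round(1),'turn',None if az_toolx is None else -round((az_toolx-az+180)%360-180,2))
E
python3 - <<'E'
from h import *
s=load('side');t=load('top');n=lambda x,y,u0,v0:((x+.5)/5-.5+u0,(y+.5)/5-.5+v0)
L=np.array([atz(s,n(x,y,345,285),.12)[:2] for x,y in[(193,75),(222,66),(246,105),(220,117)]])
for a,b in((1,2),(0,3),(0,1),(3,2)): d=L[b]-L[a];print(np.hypot(*d),np.degrees(np.arctan2(d[1],d[0])))
delta([.4806,-.3118,.23],158.3)
E
python3 -m handwheel '85 -30 -35 0 0;85 -30 -35 0 0;85 -30 -35 0 0;85 -30 -35 0 0;85 -30 -35 0 0;85 -30 -35 0 0;85 -30 -35 0 0;85 -30 -35 0 0'
```

```text
0.018836447996839888 -114.62923936767116
0.02038827113195604 -113.09517353673029
0.012486669189844226 -28.05037892102993
0.011945372859647889 -20.792170015055877
t 0.1 tcp [0.2145 0.5062 0.2307] az 157.04 tiltdeg 0.07 F [-0.2 -0.3 -0.7] gap 85.5 grip 0.0
shift [-564.2 -649.3    1.4] turn -1.26
clock: 0.9
tcp_pos: [0.3262, 0.1533, 0.2313]
orientation: [[-0.921, 0.39, 0.0], [0.39, 0.921, 0.0], [-0.0, 0.0, -1.0]]
contact_force: [1.0, 0.3, -0.1]
finger_gap: 0.996
grasp_force: 0.0
```

Run:
```python
from h import *
s=load('side');t=load('top')
g=lambda p:np.uint8(255*np.minimum(1,p/110.)**.6)
cv2.imwrite('pics/m3.png',np.hstack([g(panel(s,368,290,10,40,45)),g(panel(t,390,190,10,40,45))]))
for nm in('top','side'):
    X=np.load(nm+'_c.npy');c=np.array([.4806,-.3118])
    for lo in(.112,.116):
        m=(np.hypot(*(X[:,:2]-c).T)<.05)&(X[:,2]>lo);print(nm,lo,m.sum(),cv2.minAreaRect(X[m,:2].astype(np.float32)*1000),X[m,2].max())
```

```text
top 0.112 176 ((481.24981689453125, -310.75177001953125), (32.02510452270508, 44.34763717651367), 70.64871978759766) 0.127188921228601
top 0.116 151 ((481.21160888671875, -310.7057800292969), (30.965431213378906, 44.298492431640625), 71.07903289794922) 0.127188921228601
side 0.112 311 ((480.0638427734375, -312.2338562011719), (29.742464065551758, 47.22761154174805), 67.54238891601562) 0.12355515409354854
side 0.116 269 ((478.69732666015625, -312.3092346191406), (29.441162109375, 44.41737365722656), 69.7030029296875) 0.12355515409354854
```

View pics/m3.png

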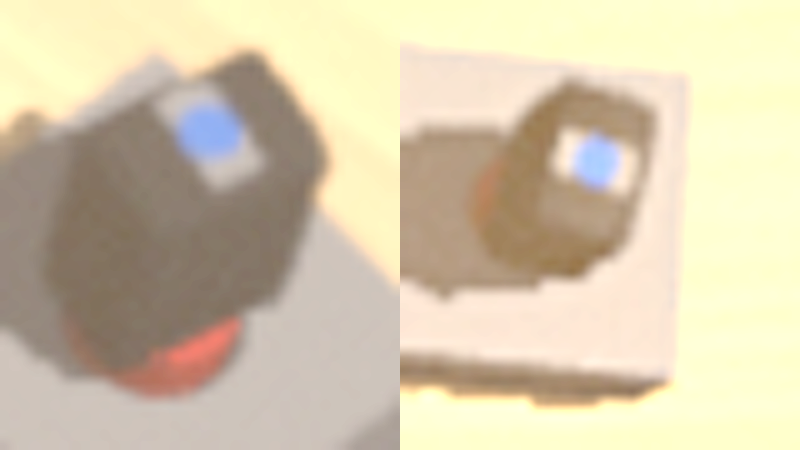

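The enlargement shows the handle top with its blue label: its long axis runs at about -20° (the label lies across the thickness), which agrees with the depth data. So the grip has tool x at about 159.5°.

```bash
python3 -m handwheel '85 -32 -35 0 -2.5;85 -32 -35 0 0;85 -32 -35 0 0;85 -32 -35 0 0;85 -32 -35 0 0;85 -32 -35 0 0;85 -32 -35 0 0;85 -32 -35 0 0;85 -32 -35 0 0;85 0 0 0 0'
python3 -c "
from h import *
delta([.4806,-.3118,.074],159.5)"
```

```text
clock: 1.9
tcp_pos: [0.4853, -0.2463, 0.2294]
orientation: [[-0.936, 0.353, -0.001], [0.353, 0.936, 0.0], [0.001, -0.0, -1.0]]
contact_force: [-0.7, 0.7, -0.5]
finger_gap: 1.0
grasp_force: 0.0
t 1.9 tcp [ 0.4853 -0.2463  0.2294] az 159.32 tiltdeg 0.08 F [-0.7  0.7 -0.5] gap 85.4 grip 0.0
shift [-18.9 -62.9 155.4] turn -0.18
```

```bash
python3 -m handwheel '85 -9 -31 0 0;85 -10 -32 0 0;85 0 0 40 0;85 0 0 40 0;85 0 0 40 0;85 0 0 20 0;85 0 0 15 0;85 0 0 0 0;85 0 0 0 0'
python3 -c "
from h import *
delta([.4806,-.3118,.074],159.5)"
```

```text
clock: 2.8
tcp_pos: [0.4798, -0.307, 0.0766]
orientation: [[-0.937, 0.349, -0.0], [0.349, 0.937, 0.0], [0.0, 0.0, -1.0]]
contact_force: [-0.2, -0.2, -0.6]
finger_gap: 0.994
grasp_force: 0.0
t 2.8 tcp [ 0.4798 -0.307   0.0766] az 159.55 tiltdeg 0.03 F [-0.2 -0.2 -0.6] gap 84.9 grip 0.0
shift [-2.4 -4.2  2.6] turn 0.05
```

```bash
python3 -m handwheel '85 -2 -4 2.5 0;85 0 0 0 0;60 0 0 0 0;40 0 0 0 0;25 0 0 0 0;20 0 0 0 0;20 0 0 0 0;20 0 0 0 0;20 0 0 0 0;20 0 0 0 0'
python3 -c "
from h import *
delta([.4806,-.3118,.074],159.5)"
```

```text
clock: 3.8
tcp_pos: [0.4805, -0.3117, 0.074]
orientation: [[-0.937, 0.35, 0.0], [0.35, 0.937, -0.0], [-0.0, 0.0, -1.0]]
contact_force: [0.1, 0.6, 5.6]
finger_gap: 0.344
grasp_force: 59.4
t 3.8 tcp [ 0.4805 -0.3117  0.074 ] az 159.54 tiltdeg 0.02 F [0.1 0.6 5.6] gap 29.4 grip 59.4
shift [-0.2 -0.1  0. ] turn 0.04
```

Gripped. I'll lift so that only the nose stays in the bore, then use the rim to pivot the camera in the fingers, since the tool itself cannot be tilted.

```bash
python3 -m handwheel '20 0 0 -10 0;20 0 0 -12 0;20 0 0 -11 0;20 0 0 0 0;20 5 0 0 0;20 5 0 0 0;20 4 0 0 0;20 4 0 0 0;20 0 0 0 0'
python3 -c "
from h import *
delta([.4806,-.3118,.107],159.5)"
```

```text
clock: 4.7
tcp_pos: [0.4645, -0.3056, 0.1072]
orientation: [[-0.937, 0.349, 0.004], [0.349, 0.937, -0.001], [-0.004, 0.001, -1.0]]
contact_force: [6.0, -0.5, -1.0]
finger_gap: 0.347
grasp_force: 59.6
t 4.7 tcp [ 0.4645 -0.3056  0.1072] az 159.55 tiltdeg 0.21 F [ 6.  -0.5 -1. ] gap 29.6 grip 59.6
shift [-17.3  -0.2   0.2] turn 0.05
```

```bash
python3 -m handwheel '20 4 0 0 0;20 4 0 0 0;20 5 0 0 0;20 5 0 0 0;20 5 0 0 0;20 5 0 0 0;20 1 0 0 0;20 0 0 0 0'
python3 - <<'E'
from h import *
from workcell import ctrl
delta([.4806,-.3118,.107],159.5)
f=ctrl.grab_frame('side');pickle.dump(f,open('s1.pkl','wb'));g=ctrl.grab_frame('top');pickle.dump(g,open('t1.pkl','wb'))
cv2.imwrite('pics/p1.png',np.hstack([panel(f,335,260,5,80,100),panel(g,360,150,5,80,100)]))
E
```

```text
clock: 5.5
tcp_pos: [0.4377, -0.2958, 0.1074]
orientation: [[-0.937, 0.349, 0.004], [0.349, 0.937, -0.001], [-0.005, 0.0, -1.0]]
contact_force: [6.7, -1.6, 0.4]
finger_gap: 0.346
grasp_force: 60.1
t 5.5 tcp [ 0.4377 -0.2958  0.1074] az 159.55 tiltdeg 0.26 F [ 6.7 -1.6  0.4] gap 29.5 grip 60.1
shift [-45.8   0.    0.7] turn 0.05
```

View pics/p1.png

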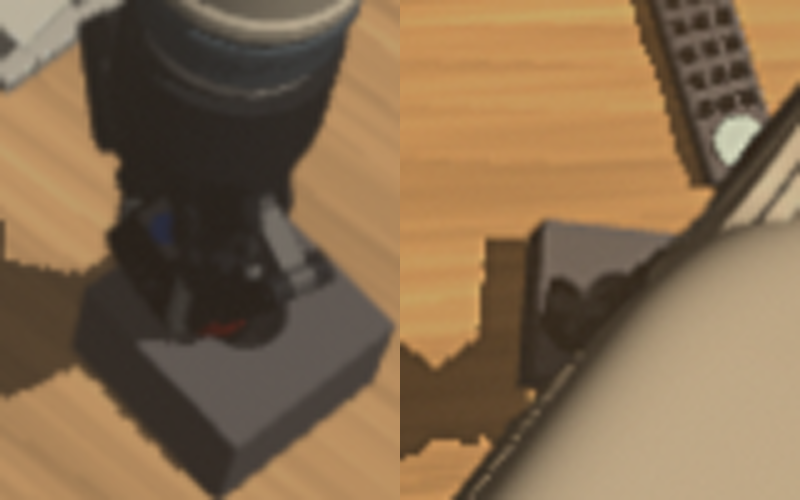

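The side picture shows the handle clearly leaning in the fingers, with its label at (160,225) and the nose still in the bore. I'll lift out, turn, and go to the code.

```bash
python3 -m handwheel '20 0 0 -20 0;20 0 0 -25 0;20 0 0 -25 0;20 0 0 0 -6.6;20 0 0 0 -6.6;20 0 0 0 0'
python3 - <<'E'
from h import *
delta([.4998,-.1163,.1768],172.7)
E
```

```text
clock: 6.2
tcp_pos: [0.4357, -0.2949, 0.1765]
orientation: [[-0.992, 0.125, -0.001], [0.125, 0.992, 0.0], [0.001, 0.0, -1.0]]
contact_force: [1.1, -0.0, -1.8]
finger_gap: 0.344
grasp_force: 60.0
t 6.2 tcp [ 0.4357 -0.2949  0.1765] az 172.83 tiltdeg 0.04 F [ 1.1 -0.  -1.8] gap 29.4 grip 60.0
shift [-41.3 185.2  -0.3] turn 0.13
```

```bash
python3 -m handwheel '20 -5 20 0 0;20 -8 35 0 0;20 -8 35 0 0;20 -8 35 0 0;20 -8 35 0 0;20 -4.3 20 0 0;20 0 5 0 0;20 0 0 0 0;20 0 0 0 0'
python3 - <<'E'
from h import *
from workcell import ctrl
delta([.4998,-.1163,.1768],172.7)
f=ctrl.grab_frame('side');pickle.dump(f,open('s2.pkl','wb'));g=ctrl.grab_frame('top');pickle.dump(g,open('t2.pkl','wb'))
cv2.imwrite('pics/p2.png',np.hstack([panel(f,250,140,5,100,120),panel(g,290,130,5,60,120)]))
print(proj(f,[.5722,-.1256,.055]),proj(f,[.54,-.1215,.117]))
E
```

```text
clock: 7.1
tcp_pos: [0.5003, -0.1176, 0.1766]
orientation: [[-0.992, 0.128, -0.0], [0.128, 0.992, -0.0], [0.0, -0.0, -1.0]]
contact_force: [0.3, 0.7, -1.2]
finger_gap: 0.343
grasp_force: 60.1
t 7.1 tcp [ 0.5003 -0.1176  0.1766] az 172.64 tiltdeg 0.03 F [ 0.3  0.7 -1.2] gap 29.3 grip 60.1
shift [ 0.7  1.2 -0.2] turn -0.06
[[340.19830524 243.23507521]] [[331.92374495 233.13735401]]
```

View pics/p2.png

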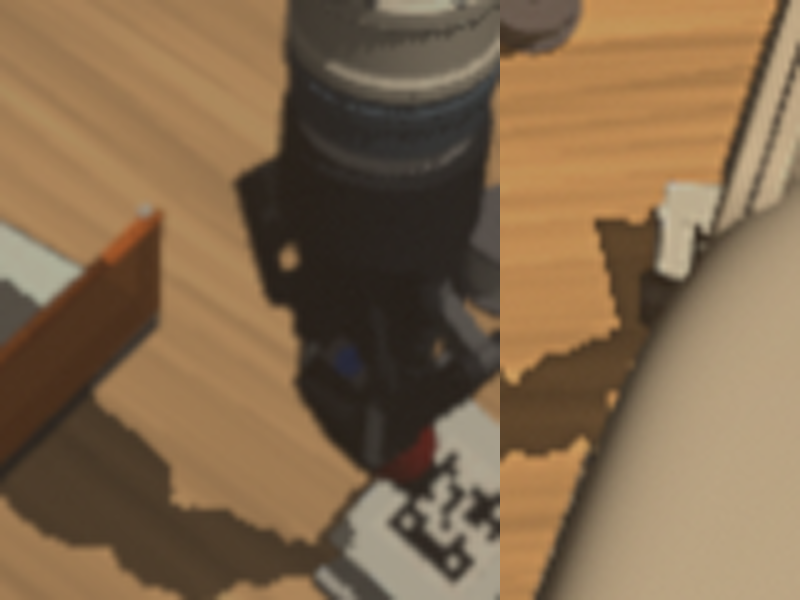

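The side crop shows the tilted scope over the code, the red barrel end at (410,455) and the label at (347,360). I'll check the tilt against the model.

Run:
```python
from h import *
f=load('s2')
T=np.array([.5003,-.1176,.1766]);az=np.radians(172.64);G=T+[0,0,.0187]
p=lambda X:((proj(f,X)[0]-[250,140]+.5)*5-.5).round(0)
for th in(15,20,25,27.5,30,35):
    a=np.array([np.sin(np.radians(th))*np.cos(az),np.sin(np.radians(th))*np.sin(az),np.cos(np.radians(th))])
    o=np.array([-a[2]*np.cos(az),-a[2]*np.sin(az),np.hypot(a[0],a[1])]) # side away from the robot
    C=np.array([.5722,-.1256,.055])-(G-.088*a);ax=C@a
    print(th,'label',p(G+.027*a),'barrel low far edge',p(G-.068*a+.017*o),'barrel axis z20',p(G-.068*a),'code: along',ax.round(3),'off',np.linalg.norm(C-ax*a).round(3))
m=f["pixels"].astype(int);r=(m[...,0]>60)&(m[...,1]<.35*m[...,0])&(m[...,2]<.35*m[...,0]);b=(m[...,2]>1.3*m[...,0])&(m[...,2]>45)
for q in(r,b):
    v,u=np.nonzero(q[190:245,300:360]);u=u+300;v=v+190;X=lambda w,o:(w-o+.5)*5-.5
    if len(u):print(len(u),X(u.mean(),250),X(v.mean(),140),'u',X(u.min(),250),X(u.max(),250),'v',X(v.min(),140),X(v.max(),140))
```

```text
15 label [348. 361.] barrel low far edge [407. 451.] barrel axis z20 [377. 477.] code: along -0.066 off 0.034
20 label [343. 365.] barrel low far edge [416. 440.] barrel axis z20 [387. 468.] code: along -0.069 off 0.02
25 label [339. 369.] barrel low far edge [426. 429.] barrel axis z20 [397. 458.] code: along -0.07 off 0.006
27.5 label [337. 371.] barrel low far edge [430. 423.] barrel axis z20 [402. 453.] code: along -0.07 off 0.001
30 label [335. 374.] barrel low far edge [435. 417.] barrel axis z20 [407. 447.] code: along -0.07 off 0.008
35 label [331. 378.] barrel low far edge [443. 406.] barrel axis z20 [417. 437.] code: along -0.068 off 0.021
11 347.4545454545453 360.18181818181813 u 342.0 352.0 v 352.0 367.0
```

```bash
cat >> h.py <<'E'
from scipy.optimize import least_squares,differential_evolution
def red(f,G):
    m=f["pixels"].astype(float);r=(m[...,0]>45)&(m[...,0]>2.3*m[...,1])&(m[...,0]>2.0*m[...,2])
    u,v=proj(f,G)[0];w=np.zeros_like(r);u,v=int(u),int(v);w[max(v-40,0):v+55,max(u-45,0):u+45]=1;return r&w
def hull(f,X): return cv2.convexHull(proj(f,X).astype(np.float32))[:,0]
def model(f,G,az,th,s):
    "masks (x4) of barrel, handle, nose; s = grip height on scope"
    ca,sa=np.cos(az),np.sin(az);a=np.array([np.sin(th)*ca,np.sin(th)*sa,np.cos(th)]);y=np.array([-sa,ca,0]);x=np.cross(y,a)
    O=G-s*a;k=np.linspace(0,2*np.pi,40)
    cyl=lambda r,z0,z1:np.array([O+r*np.cos(q)*x+r*np.sin(q)*y+z*a for z in(z0,z1) for q in k])
    box=np.array([O+i*.022*x+j*.015*y+z*a for i in(-1,1) for j in(-1,1) for z in(.055,.115)])
    out=[]
    for P in(cyl(.017,.02,.055),box,cyl(.011,0,.02)):
        im=np.zeros((420,560),np.uint8);cv2.fillConvexPoly(im,np.round(hull(f,P)*16).astype(np.int32),1,shift=4);out.append(im>0)
    return out,O,a
E
python3 - <<'E'
from h import *
f=load('s2');T=np.array([.5003,-.1176,.1766]);az=np.radians(172.64);G=T+[0,0,.0187]
r=red(f,G);v,u=np.nonzero(r);print(r.sum(),(np.c_[u,v].min(0)-[250,140])*5,(np.c_[u,v].max(0)-[250,140])*5)
for th in(10,15,20,25,30,35):
    row=[]
    for s in(.076,.080,.084,.088,.092):
        (b,h,n),O,a=model(f,G,az,np.radians(th),s);e=b&~h
        row.append((int((r&~e).sum()),int((e&~r).sum())))
    print(th,row)
for v in range(222,238):print(v,' '.join('%3d/%3d'%tuple(f["pixels"][v,u,:2]) for u in range(322,340)))
E
```

```text
1 [425 435] [425 435]
10 [(1, 131), (1, 130), (1, 130), (1, 133), (1, 131)]
15 [(1, 119), (1, 123), (1, 116), (1, 119), (1, 121)]
20 [(1, 117), (1, 116), (1, 116), (1, 116), (1, 103)]
25 [(0, 118), (0, 113), (0, 113), (0, 107), (0, 107)]
30 [(0, 111), (0, 120), (0, 103), (0, 115), (0, 102)]
35 [(0, 106), (0, 111), (0, 102), (0, 112), (0, 100)]
222  42/ 35  49/ 44  56/ 50  53/ 48  46/ 41  42/ 36  41/ 35  41/ 34  41/ 34  41/ 35  42/ 35  42/ 35  42/ 35  42/ 36  41/ 35  46/ 40  56/ 51  78/ 73
223  41/ 35  50/ 44  57/ 52  57/ 52  52/ 46  44/ 37  40/ 34  40/ 34  41/ 34  42/ 36  41/ 34  41/ 34  41/ 35  42/ 34  47/ 40  74/ 69 109/103 128/123
224  42/ 35  51/ 46  57/ 53  59/ 54  52/ 46  43/ 37  41/ 35  40/ 34  41/ 35  41/ 34  41/ 34  41/ 35  42/ 35  46/ 36  66/ 56 118/112 152/145 162/155
225  41/ 35  53/ 48  58/ 54  59/ 54  50/ 45  42/ 37  41/ 35  41/ 35  41/ 35  41/ 35  42/ 35  43/ 34  51/ 35  65/ 38  86/ 66 143/134 163/156 166/159
226  43/ 37  54/ 48  59/ 54  59/ 54  51/ 45  42/ 36  41/ 34  41/ 34  41/ 34  41/ 34  42/ 35  48/ 35  68/ 36  83/ 38  94/ 60 140/127 162/154 166/159
227  45/ 38  5
[... 913 characters left out ...]
/ 37  56/ 34  60/ 35  62/ 36  66/ 37  69/ 36  72/ 36  75/ 38  73/ 37  65/ 38  55/ 42  67/ 61  62/ 56  56/ 50
234 123/ 96  86/ 68  56/ 43  54/ 39  55/ 36  57/ 35  58/ 35  60/ 35  63/ 35  66/ 36  69/ 36  69/ 36  61/ 37  51/ 38  47/ 40  54/ 48  78/ 72  83/ 77
235 158/122 113/ 88  73/ 57  74/ 60  71/ 56  67/ 51  60/ 41  58/ 36  60/ 36  60/ 36  61/ 36  57/ 36  50/ 37  46/ 39  53/ 47  84/ 79 127/120 132/125
236 144/111 105/ 82  87/ 74 115/106 123/114 118/110  86/ 77  58/ 44  53/ 36  50/ 35  49/ 37  47/ 38  44/ 38  49/ 44  81/ 76 129/124 159/151 148/139
237 104/ 81  89/ 76 118/111 151/145 161/154 158/151 122/116  81/ 75  59/ 52  47/ 40  44/ 37  44/ 37  44/ 37  56/ 50 108/102 156/148 168/159 131/124
```

```bash
sed -i 's/r=(m\[...,0\]>45).*$/r=(m[...,0]>46)\&(m[...,0]>1.4*m[...,1])/' h.py
python3 - <<'E'
from h import *
f=load('s2');T=np.array([.5003,-.1176,.1766]);az=np.radians(172.64);G=T+[0,0,.0187]
r=red(f,G);w=np.zeros_like(r);w[218:240,318:342]=1;r&=w
m=f["pixels"].astype(int);bl=(m[...,2]>1.3*m[...,0])&(m[...,2]>45);lab=np.array([250+348/5-.5,140+360.7/5-.5])
print(r.sum())
res=[]
for th in np.arange(10,41,2.5):
  for s in np.arange(.074,.096,.002):
   for dx in(-.004,-.002,0,.002,.004):
    for dy in(-.002,0,.002):
     (b,h,n),O,a=model(f,G+[dx,dy,0],az,np.radians(th),s);e=b&~h
     l=np.linalg.norm(proj(f,O+.115*a)[0]-lab);res.append(((r^e).sum()+8*l**2,(r^e).sum(),round(l,1),th,round(s,3),dx,dy))
res.sort();print(*res[:14],sep='\n')
E
```

```text
68
(np.float64(46.63209485271687), np.int64(46), np.float64(0.3), np.float64(22.5), np.float64(0.086), 0.004, 0)
(np.float64(46.72160993548068), np.int64(42), np.float64(0.8), np.float64(22.5), np.float64(0.084), 0.004, 0)
(np.float64(48.34827234222271), np.int64(46), np.float64(0.5), np.float64(22.5), np.float64(0.082), 0.004, -0.002)
(np.float64(49.261918869468445), np.int64(44), np.float64(0.8), np.float64(22.5), np.float64(0.088), 0.004, 0.002)
(np.float64(49.32992885324653), np.int64(38), np.float64(1.2), np.float64(25.0), np.float64(0.088), 0.004, 0.002)
(np.float64(49.335997568595026), np.int64(47), np.float64(0.5), np.float64(22.5), np.float64(0.09), 0.004, 0.002)
(np.float64(49.34578288216122), np.int64(48), np.float64(0.4), np.float64(25.0), np.float64(0.082), 0.004, -0.002)
(np.float64(50.042772277198424), np.int64(45), np.float64(0.8), np.float64(25.0), np.float64(0.08), 0.004, -0.002)
(np.float64(51.09407134498362), np.int64(47), np.float64(0.7), np.float64(25.0), np.float64(0.086), 0.004, 0)
(np.float64(51.09702734581661), np.int64(44), np.float64(0.9), np.float64(25.0), np.float64(0.084), 0.004, 0)
(np.float64(51.33054223497886), np.int64(45), np.float64(0.9), np.float64(22.5), np.float64(0.08), 0.002, -0.002)
(np.float64(53.48043552648337), np.int64(53), np.float64(0.2), np.float64(22.5), np.float64(0.088), 0.004, 0)
(np.float64(54.001977753919505), np.int64(45), np.float64(1.1), np.float64(25.0), np.float64(0.09), 0.004, 0.002)
(np.float64(54.63283333439349), np.int64(47), np.float64(1.0), np.float64(22.5), np.float64(0.08), 0.004, -0.002)
```

Tilt is about 24° (within the allowed range of the plate's 30°). I'll nudge 5 mm outwards for aim and hold for a second.

```bash
python3 -m handwheel '20 -5 1 0 0;20 0 0 0 0;20 0 0 0 0;20 0 0 0 0;20 0 0 0 0;20 0 0 0 0;20 0 0 0 0;20 0 0 0 0;20 0 0 0 0;20 0 0 0 0'; python3 -m handwheel '20 0 0 0 0;20 0 0 0 0;20 0 0 0 0'
python3 - <<'E'
from h import *
from workcell import ctrl
for i in range(1):
  f=ctrl.grab_frame('side');pickle.dump(f,open('s3.pkl','wb'))
delta([.4377,-.2958,.177],159.5)
E
```

```text
clock: 8.2
tcp_pos: [0.5057, -0.1166, 0.1768]
orientation: [[-0.992, 0.126, 0.0], [0.126, 0.992, 0.0], [-0.0, 0.0, -1.0]]
contact_force: [0.8, -0.4, -1.0]
finger_gap: 0.341
grasp_force: 60.1
clock: 8.5
tcp_pos: [0.5057, -0.1166, 0.1767]
orientation: [[-0.992, 0.126, -0.0], [0.126, 0.992, 0.0], [0.0, 0.0, -1.0]]
contact_force: [0.2, 0.3, -1.3]
finger_gap: 0.345
grasp_force: 60.1
t 8.55 tcp [ 0.5058 -0.1166  0.1768] az 172.74 tiltdeg 0.0 F [-0.6 -0.3 -0.8] gap 29.3 grip 60.0
shift [  44.8 -186.4   -0.2] turn 13.24
```

```bash
python3 -m handwheel '20 -6 0 0 0;20 0 0 0 0;20 0 0 0 0;20 0 0 0 0;20 0 0 0 0;20 0 0 0 0;20 0 0 0 0;20 0 0 0 0;20 0 0 0 0;20 0 0 0 0'; python3 -m handwheel '20 8 -20 0 0;20 8 -35 0 0;20 8 -35 0 0;20 8 -35 0 0;20 8 -35 0 0;20 4 -20 0 0;20 0 0 0 6.6;20 0 0 0 6.6;20 0 0 0 0'
python3 - <<'E'
from h import *
delta([.4430,-.2977,.177],159.5)
E
```

```text
clock: 9.55
tcp_pos: [0.5117, -0.1174, 0.1768]
orientation: [[-0.992, 0.126, 0.0], [0.126, 0.992, -0.0], [-0.0, 0.0, -1.0]]
contact_force: [0.2, -0.4, -1.5]
finger_gap: 0.345
grasp_force: 60.1
clock: 10.45
tcp_pos: [0.4451, -0.2906, 0.1767]
orientation: [[-0.936, 0.352, -0.0], [0.352, 0.936, 0.0], [0.0, 0.0, -1.0]]
contact_force: [-0.4, 0.0, -2.1]
finger_gap: 0.345
grasp_force: 60.1
t 10.45 tcp [ 0.4451 -0.2906  0.1767] az 159.4 tiltdeg 0.01 F [-0.4  0.  -2.1] gap 29.5 grip 60.1
shift [-0.5 -7.4 -0.3] turn -0.1
```

```bash
python3 -m handwheel '20 0 -7.4 0 0;20 0 0 0 0;20 0 0 20 0;20 0 0 25 0;20 0 0 15 0;20 0 0 6 0;20 0 0 4 0;20 0 0 0 0'
python3 - <<'E'
from h import *
delta([.4805,-.3117,.107],159.5)
E
```

```text
clock: 11.25
tcp_pos: [0.4428, -0.2974, 0.1069]
orientation: [[-0.937, 0.349, 0.0], [0.349, 0.937, -0.0], [-0.0, -0.0, -1.0]]
contact_force: [-0.9, 0.3, -2.2]
finger_gap: 0.344
grasp_force: 60.0
t 11.25 tcp [ 0.4428 -0.2974  0.1069] az 159.57 tiltdeg 0.01 F [-0.9  0.3 -2.2] gap 29.4 grip 60.0
shift [-40.3  -0.3  -0.1] turn 0.07
```

```bash
python3 -m handwheel '20 -6 0 0 0;20 -6 0 0 0;20 -6 0 0 0;20 -6 0 0 0;20 -6 0 0 0;20 -6 0 0 0;20 -5 0 0 0;20 -4 0 0 0;20 -3.5 0 0 0;20 0 0 0 0'
python3 - <<'E'
from h import *
from workcell import ctrl
delta([.4805,-.3117,.107],159.5)
E
python3 -m handwheel '20 4 0 0 0;20 4 0 0 0;20 0 0 -20 0;20 0 0 -30 0;20 0 0 -40 0;20 0 0 0 0;20 0 0 0 0'
python3 - <<'E'
from h import *
from workcell import ctrl
s=ctrl.read_state();print(s["tcp_pos"],s["contact_force"])
f=ctrl.grab_frame('side');pickle.dump(f,open('s4.pkl','wb'));g=ctrl.grab_frame('top');pickle.dump(g,open('t4.pkl','wb'))
G=s["tcp_pos"]+[0,0,.0187];u,v=proj(f,G)[0].astype(int)
cv2.imwrite('pics/p4.png',panel(f,u-40,v-30,8,80,75));print(u-40,v-30)
P=lambda X:((proj(f,X)[0]-[u-40,v-30]+.5)*8-.5).round(0)
print('lens',P(G-[0,0,.088]),'barrel z20',P(G-[0,0,.068]),'barrel top',P(G-[0,0,.033]),'dot',P(G+[0,0,.027]))
E
```

```text
clock: 12.25
tcp_pos: [0.4872, -0.3139, 0.1068]
orientation: [[-0.937, 0.35, -0.003], [0.35, 0.937, 0.001], [0.003, -0.0, -1.0]]
contact_force: [-6.8, 2.3, 1.7]
finger_gap: 0.341
grasp_force: 61.3
t 12.25 tcp [ 0.4872 -0.3139  0.1068] az 159.54 tiltdeg 0.19 F [-6.8  2.3  1.7] gap 29.2 grip 61.3
shift [ 7.1 -0.3 -0.2] turn 0.04
clock: 12.95
tcp_pos: [0.4811, -0.3118, 0.1976]
orientation: [[-0.937, 0.35, 0.002], [0.35, 0.937, -0.002], [-0.002, -0.001, -1.0]]
contact_force: [0.0, -0.2, -1.8]
finger_gap: 0.343
grasp_force: 60.8
[ 0.48108103 -0.31177988  0.19763259] [ 0.02720874 -0.2160231  -1.77743081]
357 244
lens [261. 458.] barrel z20 [275. 413.] barrel top [302. 332.] dot [350. 180.]
```

View pics/p4.png

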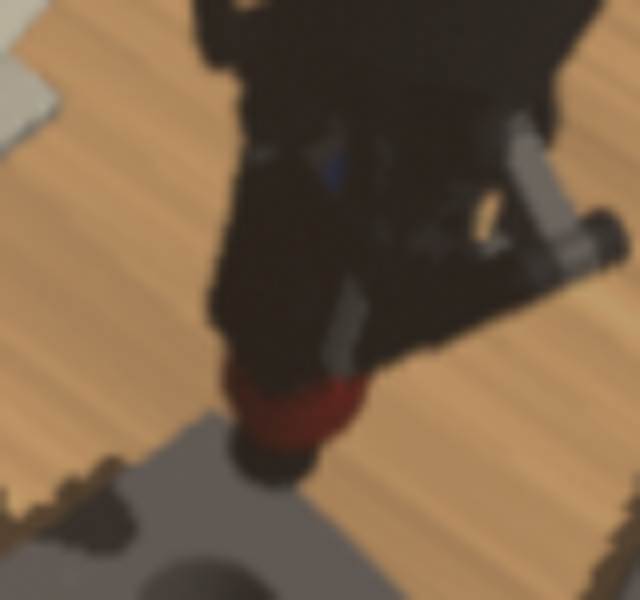

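The nose and barrel hang nearly upright: nose at about (273,456) against a prediction of (261,458) for perfectly upright. I'll fit the silhouette for the residual tilt.

```bash
cat > fit.py <<'E'
from h import *
import sys
def fit(f,T,az,tag,win,prior=2.):
    """silhouette fit; win = u0,v0,u1,v1 region free of gripper"""
    G=T+[0,0,.0187];m=f["pixels"].astype(float)
    r=(m[...,0]>1.4*m[...,1])&(m[...,0]>46);d=(m.max(2)<58)
    u0,v0,u1,v1=win;S=(r|d)[v0:v1,u0:u1];Rd=r[v0:v1,u0:u1]
    g=lambda b:cv2.GaussianBlur(b.astype(np.float32),(0,0),.7)
    def cost(p):
        th,dx,dy,ds=p
        (b,h,n),O,a=model(f,G+np.array([dx,dy,0])/1000,az,np.radians(th),.088+ds/1000)
        U=(b|h|n)[v0:v1,u0:u1];e=(b&~h)[v0:v1,u0:u1]
        return ((g(U)-g(S))**2).sum()+((g(e)-g(Rd))**2).sum()+prior*((dx/2)**2+(dy/2)**2+(ds/2)**2)
    q=differential_evolution(cost,[(-15,15),(-5,5),(-5,5),(-6,6)],seed=1,maxiter=40,popsize=12,polish=False)
    print(tag,'theta,dx,dy,ds',q.x.round(2),q.fun.round(2))
    for th in(-8,-5,-2.5,0,2.5,5,8):
        z=min((cost((th,dx,dy,ds)),dx,dy,ds) for dx in(-4,-2,0,2,4) for dy in(-4,-2,0,2,4) for ds in(-3,0,3));print('  ',th,np.round(z,1))
    return q.x
E
python3 - <<'E'
from fit import *
f=load('s4');fit(f,np.array([.48108,-.31178,.19763]),np.radians(159.5),'side',(357+22,244+25,357+41,244+62))
E
```

```text
side theta,dx,dy,ds [ 2.42  4.14 -0.75 -2.98] 44.32
   -8 [186.   4.  -4.  -3.]
   -5 [133.5   4.   -4.   -3. ]
   -2.5 [92.8  4.  -4.  -3. ]
   0 [53.3  4.  -2.  -3. ]
   2.5 [49.1  4.   0.  -3. ]
   5 [57.7  4.   0.   0. ]
   8 [78.3  2.   0.   0. ]
```

```bash
python3 -m handwheel '20 0 0 40 0;20 0 0 30 0;20 0 0 20.5 0;20 0 0 0 0;20 -4 0 0 0;20 -4 0 0 0;20 -2.3 0 0 0;20 0 0 0 0;20 5 0 0 0;20 5 0 0 0'
python3 -m handwheel '20 0 0 -20 0;20 0 0 -35 0;20 0 0 -40 0;20 0 0 0 0;20 0 0 0 0'
python3 - <<'E'
from fit import *
from workcell import ctrl
s=ctrl.read_state();print(s["clock"],s["tcp_pos"],s["contact_force"])
f=ctrl.grab_frame('side');pickle.dump(f,open('s5.pkl','wb'))
G=s["tcp_pos"]+[0,0,.0187];u,v=proj(f,G)[0].astype(int);u-=40;v-=30
fit(f,s["tcp_pos"],np.radians(159.5),'side',(u+22,v+25,u+41,v+62))
delta([.5025,.1983,.2],175.6)
E
```

```text
clock: 14.05
tcp_pos: [0.4814, -0.3119, 0.1072]
orientation: [[-0.937, 0.349, 0.002], [0.349, 0.937, -0.001], [-0.002, -0.001, -1.0]]
contact_force: [-0.8, -0.2, -1.4]
finger_gap: 0.346
grasp_force: 60.7
clock: 14.55
tcp_pos: [0.4813, -0.3119, 0.2024]
orientation: [[-0.937, 0.35, 0.002], [0.35, 0.937, -0.002], [-0.003, -0.001, -1.0]]
contact_force: [-0.0, -0.2, -2.3]
finger_gap: 0.339
grasp_force: 60.9
14.55 [ 0.48131112 -0.31187162  0.20242451] [-0.04561485 -0.23161973 -2.29027943]
side theta,dx,dy,ds [ 0.18  4.37 -0.63 -2.95] 44.96
   -8 [159.9   4.   -4.   -3. ]
   -5 [111.1   4.   -4.   -3. ]
   -2.5 [74.1  4.  -2.  -3. ]
   0 [56.3  4.   0.  -3. ]
   2.5 [58.5  2.   0.  -3. ]
   5 [70.3  2.   2.   0. ]
   8 [100.8   2.    2.    0. ]
t 14.6 tcp [ 0.4808 -0.3115  0.2012] az 159.54 tiltdeg 0.03 F [ 0.6 -0.3 -3.1] gap 29.2 grip 60.9
shift [157.9 485.2   1. ] turn -16.06
```

```bash
python3 -m handwheel '20 0 0 -5 -8;20 0 0 -5 -8;20 0 0 0 0'
python3 - <<'E'
from h import *
delta([.4985,.1983,.2],175.6)
E
```

```text
clock: 14.9
tcp_pos: [0.4807, -0.3114, 0.2104]
orientation: [[-0.997, 0.076, -0.001], [0.076, 0.997, 0.001], [0.001, 0.001, -1.0]]
contact_force: [0.0, 0.1, -2.2]
finger_gap: 0.341
grasp_force: 60.7
t 14.9 tcp [ 0.4807 -0.3114  0.2104] az 175.65 tiltdeg 0.07 F [ 0.   0.1 -2.2] gap 29.1 grip 60.7
shift [ 20.9 509.6  10.9] turn 0.05
```

```bash
python3 -m handwheel '20 1 25 0 0;20 2 45 0 0;20 2 45 0 0;20 2 45 0 0;20 2 45 0 0;20 2 45 0 0;20 2 45 0 0;20 2 45 0 0;20 2 45 0 0;20 2 45 0 0'
python3 -m handwheel '20 2 40 0 0;20 2 25 0 0;20 0 12 0 0;20 0 0 0 0;20 0 0 0 0'
python3 - <<'E'
from h import *
delta([.4985,.1983,.2],175.6)
E
```

```text
clock: 15.9
tcp_pos: [0.4947, 0.1204, 0.2103]
orientation: [[-0.997, 0.083, -0.001], [0.083, 0.997, -0.0], [0.001, -0.0, -1.0]]
contact_force: [0.9, -0.1, -1.7]
finger_gap: 0.349
grasp_force: 60.7
clock: 16.4
tcp_pos: [0.4973, 0.195, 0.2107]
orientation: [[-0.997, 0.079, -0.001], [0.079, 0.997, -0.001], [0.001, -0.001, -1.0]]
contact_force: [0.2, 0.2, -1.9]
finger_gap: 0.347
grasp_force: 60.7
t 16.4 tcp [0.4973 0.195  0.2107] az 175.44 tiltdeg 0.07 F [ 0.2  0.2 -1.9] gap 29.6 grip 60.7
shift [-1.   3.4 10.7] turn -0.16
```

```bash
python3 -m handwheel '20 -1 3.4 20 0;20 0 0 30 0;20 0 0 25 0;20 0 0 10 0;20 0 0 0 0;20 0 0 0 0'
python3 - <<'E'
from fit import *
from workcell import ctrl
delta([.4985,.1983,.1],175.6)
s=ctrl.read_state();T=s["tcp_pos"]
f=ctrl.grab_frame('side');pickle.dump(f,open('s6.pkl','wb'));G=T+[0,0,.0187]
u,v=proj(f,G)[0].astype(int);u-=40;v-=30
cv2.imwrite('pics/p6.png',panel(f,u,v,8,80,75));print(u,v)
P=lambda X:((proj(f,X)[0]-[u,v]+.5)*8-.5).round(0)
print('lens pred',P(G-[0,0,.088]),'barrel20',P(G-[0,0,.068]),'pad',P([.5032,.1982,.018]))
g=ctrl.grab_frame('top');pickle.dump(g,open('t6.pkl','wb'))
E
```

```text
clock: 17.0
tcp_pos: [0.4993, 0.1985, 0.1273]
orientation: [[-0.997, 0.079, 0.001], [0.079, 0.997, 0.0], [-0.001, 0.0, -1.0]]
contact_force: [0.3, 0.9, -0.9]
finger_gap: 0.344
grasp_force: 60.7
t 17.0 tcp [0.4993 0.1985 0.1273] az 175.46 tiltdeg 0.06 F [ 0.3  0.9 -0.9] gap 29.4 grip 60.7
shift [ 0.9 -0.3 27.3] turn -0.14
175 130
lens pred [350. 457.] barrel20 [345. 411.] pad [370. 539.]
```

View pics/p6.png

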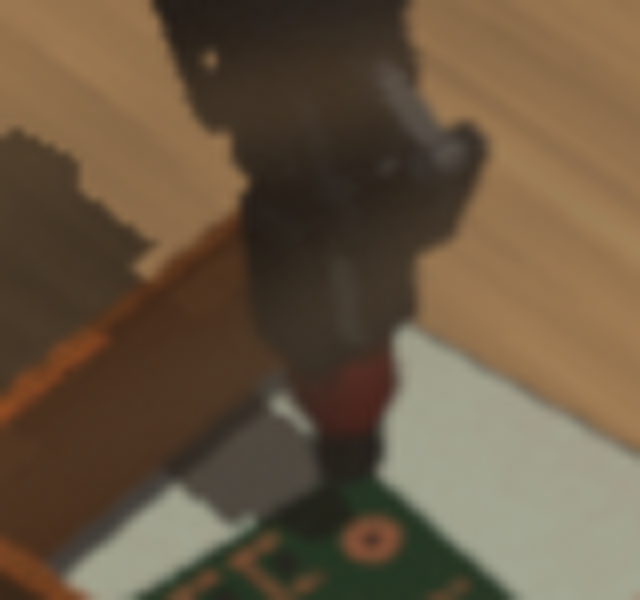

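The picture shows the ring pad at (372,539), as predicted, with the nose above it at x 318–382, centre about 350 (predicted 350). I'll fit again for the vertical and along-ray offset.

Run:
```python
from fit import *
f=load('s6');u,v=175,130
fit(f,np.array([.4993,.1985,.1273]),np.radians(175.5),'side',(u+36,v+43,u+56,v+58))
m=f["pixels"]
for r in range(v+44,v+62):print(r-v,' '.join('%3d/%3d'%tuple(m[r,c,:2]) for c in range(u+36,u+52)))
G=np.array([.4993,.1985,.146]);b=proj(f,G)[0]
for d in([.001,0,0],[0,.001,0],[0,0,.001]):print(((proj(f,G+d)[0]-b)*8).round(2))
X=np.load('top_c.npy')
```

```text
side theta,dx,dy,ds [-0.69  0.16  3.38 -0.97] 84.74
   -8 [100.7   2.    0.   -3. ]
   -5 [96.  4.  2. -3.]
   -2.5 [90.1  0.   2.  -3. ]
   0 [88.4  0.   4.  -3. ]
   2.5 [89.1 -2.   4.  -3. ]
   5 [93.8 -4.   4.  -3. ]
   8 [105.6  -4.    4.   -3. ]
44  60/ 49  59/ 49  59/ 50  59/ 49  59/ 50  58/ 49  58/ 47  60/ 47  62/ 47  65/ 47  69/ 46  73/ 46  81/ 59 122/115 152/149 158/157
45  61/ 49  58/ 48  58/ 49  58/ 49  58/ 48  59/ 47  61/ 46  68/ 46  73/ 46  72/ 46  76/ 46  78/ 45  81/ 54 112/100 145/140 157/155
46  63/ 48  60/ 47  57/ 46  57/ 46  60/ 47  63/ 45  68/ 45  78/ 46  82/ 45  81/ 45  80/ 44  79/ 43  78/ 50 105/ 93 142/137 158/156
47  64/ 49  62/ 46  60/ 45  61/ 45  63/ 44  64/ 43  71/ 44  78/ 44  80/ 44  80/ 43  79/ 42  77/ 42  76/ 47  98/ 83 138/133 158/157
48  72/ 58  64/ 46  63/ 44  66/ 45  65/ 42  66/ 42  72/ 43  76/ 42  78/ 42  78/ 42  77/ 41  75/ 40  76/ 48 103/ 91 141/137 159/159
49  87/ 76  65/ 48  63/ 42  66/ 42  66/ 42  69/ 42  74/ 42  75/ 40  76/ 40  76/ 40  76/ 40  74/ 40  82/ 58 120/111 150/149 160/161
50 107/101  77/ 64  63/ 43  65/ 41  67/ 40  69/ 39  71/ 39  74
[... 851 characters left out ...]
163
57  78/ 72  78/ 72  74/ 68  58/ 53  41/ 36  39/ 34  38/ 34  38/ 34  39/ 35  39/ 34  45/ 41  83/ 82 135/136 159/161 162/164 161/164
58  79/ 72  79/ 73  77/ 71  64/ 59  45/ 40  39/ 34  37/ 33  39/ 34  39/ 35  39/ 35  53/ 52 108/108 148/148 160/162 161/164 161/164
59  78/ 72  79/ 73  77/ 71  66/ 61  47/ 44  39/ 36  38/ 35  38/ 36  37/ 37  39/ 41  52/ 56 106/109 145/147 158/160 161/163 161/163
60  78/ 72  77/ 71  73/ 68  60/ 58  45/ 45  38/ 38  37/ 40  38/ 43  38/ 46  38/ 50  41/ 55  65/ 76 112/118 141/145 154/158 160/162
61  73/ 68  68/ 63  59/ 56  44/ 44  37/ 37  35/ 36  36/ 42  38/ 49  37/ 52  37/ 52  38/ 54  42/ 57  63/ 75  96/105 132/138 153/157
[ 2.56 -1.72]
[-2.3  -1.64]
[-0.28 -2.5 ]
```

```bash
python3 -m handwheel '20 -3 -0.7 0 0;20 0 0 12 0;20 0 0 10 0;20 0 0 5 0;20 0 0 0 0;20 0 0 0 0'
python3 - <<'E'
from fit import *
from workcell import ctrl
delta([.5025,.1975,.097],175.6)
s=ctrl.read_state();T=s["tcp_pos"]
f=ctrl.grab_frame('side');pickle.dump(f,open('s7.pkl','wb'));G=T+[0,0,.0187]
u,v=proj(f,G-[0,0,.08])[0].astype(int);u-=25;v-=25
cv2.imwrite('pics/p7.png',panel(f,u,v,12,50,50));print(u,v)
P=lambda X:((proj(f,X)[0]-[u,v]+.5)*12-.5).round(0)
O=G-[0,0,.088];print('lens pred',P(O),'pad',P([.5035,.1979,.018]))
for d in([.001,0,0],[0,.001,0],[0,0,.001]):print(P(O+np.array(d)*10)-P(O),'per cm')
E
```

```text
clock: 17.7
tcp_pos: [0.5016, 0.1981, 0.0991]
orientation: [[-0.997, 0.078, -0.0], [0.078, 0.997, -0.0], [0.0, -0.0, -1.0]]
contact_force: [0.4, 0.8, -1.5]
finger_gap: 0.343
grasp_force: 60.7
t 17.7 tcp [0.5016 0.1981 0.0991] az 175.54 tiltdeg 0.03 F [ 0.4  0.8 -1.5] gap 29.3 grip 60.7
shift [-1.  -0.5  2.1] turn -0.06
194 166
lens pred [318. 343.] pad [330. 377.]
[ 35. -26.] per cm
[-32. -25.] per cm
[ -4. -33.] per cm
```

View pics/p7.png

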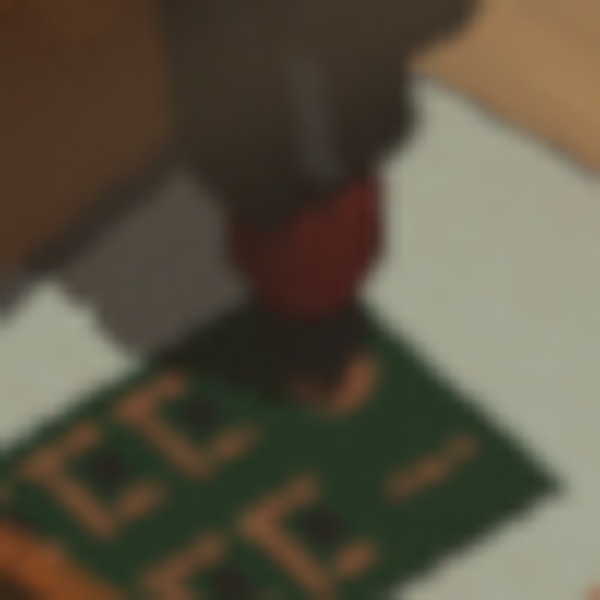

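The crop shows the nose tip just above the ring pad: lens about (315,345), ring centre about (332,378). A small correction of about 2 mm in x and 1 mm in y is left.

```bash
python3 -m handwheel '20 -1.9 -0.7 0 0;20 0 0 2 0;20 0 0 0 0;20 0 0 0 0;20 0 0 0 0;20 0 0 0 0;20 0 0 0 0;20 0 0 0 0'
python3 - <<'E'
from h import *
from workcell import ctrl
delta([.5034,.1973,.097],175.6)
s=ctrl.read_state();T=s["tcp_pos"];O=T+[0,0,.0187-.088]
f=ctrl.grab_frame('side');u,v=proj(f,O)[0].astype(int);u-=20;v-=15
p=lambda X:((proj(f,X)[0]-[u,v]+.5)*20-.5).round(0)
im=cv2.resize(np.uint8(255*np.minimum(1,f["pixels"][v:v+30,u:u+40,::-1]/170.)**.6),None,fx=20,fy=20,interpolation=cv2.INTER_CUBIC)
k=np.linspace(0,2*np.pi,60);c=lambda C,r,col:[cv2.circle(im,tuple(int(q) for q in p(C+[r*np.cos(a),r*np.sin(a),0])),2,col,-1) for a in k]
c(O,.011,(255,255,0));c(np.array([.5030,.1981,.018]),.009,(255,0,255));c(np.array([.5030,.1981,.018]),.003,(255,0,255));c(O+[0,0,.02],.017,(0,255,255))
cv2.imwrite('pics/p8.png',im)
E
```

```text
clock: 18.55
tcp_pos: [0.5035, 0.1972, 0.0973]
orientation: [[-0.997, 0.078, -0.0], [0.078, 0.997, -0.0], [0.0, -0.0, -1.0]]
contact_force: [-0.3, 0.6, -0.5]
finger_gap: 0.341
grasp_force: 60.7
t 18.55 tcp [0.5035 0.1972 0.0973] az 175.54 tiltdeg 0.0 F [-0.3  0.6 -0.5] gap 29.1 grip 60.7
shift [0.1 0.1 0.3] turn -0.06
```

View pics/p8.png

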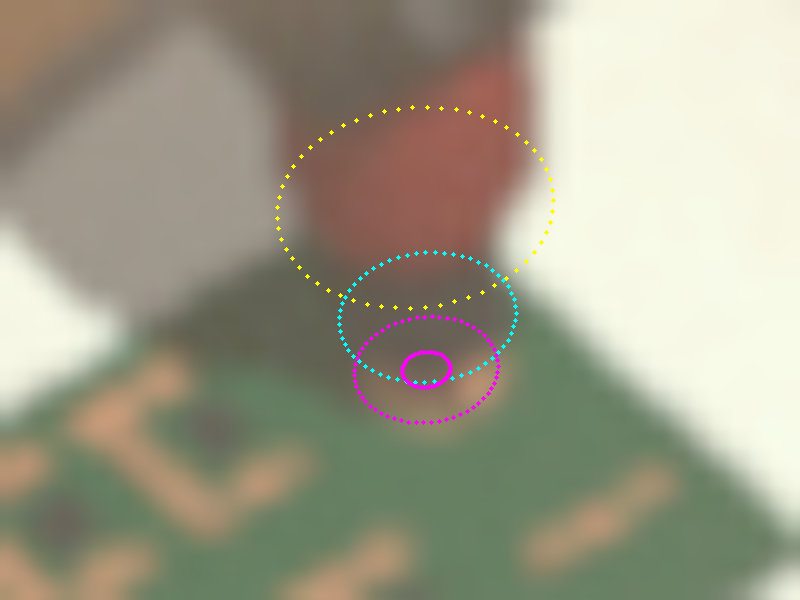

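The overlay puts the lens ring over the pad, but the barrel's lower end looks higher than the model. I need to settle the lens height from the pixel colours.

Run:
```python
from h import *
from workcell import ctrl
s=ctrl.read_state();T=s["tcp_pos"];O=T+[0,0,.0187-.088]
f=ctrl.grab_frame('side');pickle.dump(f,open('s8.pkl','wb'));u,v=proj(f,O)[0].astype(int);u-=20;v-=15
m=f["pixels"]
print('    '+'      '.join('%2d'%c for c in range(14,29)))
for r in range(6,24):print('%2d '%r,' '.join('%3d/%3d'%tuple(m[v+r,u+c,:2]) for c in range(14,29)))
```

```text
14      15      16      17      18      19      20      21      22      23      24      25      26      27      28
 6   51/ 36  47/ 33  47/ 34  48/ 32  53/ 34  59/ 33  68/ 33  73/ 34  76/ 35  76/ 34  75/ 36  73/ 37  87/ 65 135/131 159/160
 7   54/ 37  51/ 31  53/ 32  53/ 31  58/ 33  65/ 32  72/ 34  74/ 35  75/ 35  75/ 35  73/ 34  73/ 36  87/ 66 135/132 159/160
 8   55/ 39  52/ 32  53/ 32  57/ 32  62/ 32  68/ 33  71/ 33  73/ 35  73/ 33  73/ 34  72/ 34  73/ 39  94/ 76 138/135 160/162
 9   62/ 49  54/ 34  55/ 32  59/ 31  64/ 33  68/ 32  70/ 34  71/ 33  71/ 33  73/ 34  72/ 35  80/ 54 114/103 148/146 161/162
10   65/ 56  53/ 36  55/ 32  59/ 32  63/ 32  66/ 33  69/ 33  71/ 34  71/ 33  70/ 33  73/ 42  99/ 83 139/135 158/159 162/164
11   59/ 54  48/ 38  52/ 32  58/ 32  61/ 32  64/ 31  67/ 33  68/ 33  69/ 32  68/ 33  71/ 50 116/111 151/151 161/163 162/165
12   44/ 43  38/ 36  44/ 32  52/ 32  56/ 31  59/ 31  62/ 32  63/ 33  61/ 32  57/ 32  62/ 53 118/119 153/155 161/164 162/166
13   35/ 36  35/ 35  37/ 33  41/ 32  45/ 31  48/ 31  50/ 31  49/ 31  47/ 32  43/ 32  48/ 45  91/ 96 132/137 154/157 1
[... 546 characters left out ...]
  48/ 37  44/ 35  43/ 35  52/ 39  77/ 52  80/ 61  59/ 58  41/ 55  39/ 54  40/ 55
19   36/ 48  36/ 44  35/ 39  40/ 38  52/ 41  58/ 43  56/ 41  56/ 42  64/ 46  93/ 63  87/ 66  55/ 58  40/ 54  39/ 54  38/ 54
20   36/ 52  37/ 53  37/ 48  38/ 45  46/ 47  55/ 49  62/ 51  66/ 52  65/ 52  69/ 58  58/ 58  42/ 55  39/ 54  38/ 54  39/ 54
21   41/ 54  39/ 53  37/ 53  38/ 53  39/ 53  46/ 55  55/ 58  62/ 59  59/ 58  49/ 55  41/ 54  39/ 54  38/ 54  39/ 54  38/ 54
22   59/ 58  51/ 56  38/ 53  38/ 54  38/ 54  39/ 54  40/ 54  42/ 54  41/ 54  40/ 54  37/ 53  39/ 54  39/ 54  38/ 54  38/ 54
23   74/ 63  58/ 57  39/ 53  37/ 53  37/ 53  38/ 54  38/ 54  38/ 54  38/ 53  38/ 53  37/ 53  38/ 55  38/ 53  39/ 54  39/ 54
```

The nose bottom is about 2–3 mm higher than assumed, so I'll lower 3 mm and trim sideways 1 mm. That stays in tolerance under either reading.

```bash
python3 -m handwheel '20 0.4 -1.2 1 0;20 0 0 2 0;20 0 0 0 0;20 0 0 0 0;20 0 0 0 0;20 0 0 0 0;20 0 0 0 0'
python3 - <<'E'
from h import *
from workcell import ctrl
delta([.503,.196,.094],175.6)
f=ctrl.grab_frame('side');g=load('s8');m=f["pixels"]
s=ctrl.read_state();u,v=proj(f,np.array([.5035,.1972,.028]))[0].astype(int);u-=20;v-=15;print(u,v)
for r in range(10,24):print('%2d '%r,' '.join('%3d/%3d'%tuple(m[v+r,u+c,:2]) for c in range(14,29)))
E
```

```text
clock: 19.35
tcp_pos: [0.503, 0.1961, 0.0943]
orientation: [[-0.997, 0.078, 0.0], [0.078, 0.997, 0.0], [-0.0, 0.0, -1.0]]
contact_force: [-0.5, 0.2, -1.0]
finger_gap: 0.344
grasp_force: 60.7
t 19.35 tcp [0.503  0.1961 0.0943] az 175.54 tiltdeg 0.0 F [-0.5  0.2 -1. ] gap 29.4 grip 60.7
shift [ 0.  -0.1  0.3] turn -0.06
200 179
10   60/ 48  52/ 32  55/ 31  59/ 31  63/ 33  66/ 32  69/ 34  71/ 34  72/ 33  72/ 33  72/ 34  75/ 43  99/ 84 140/136 159/161
11   58/ 52  49/ 35  53/ 30  58/ 31  62/ 33  66/ 33  68/ 33  71/ 34  71/ 33  71/ 33  72/ 37  86/ 64 124/116 152/152 161/164
12   45/ 43  44/ 34  51/ 31  56/ 31  60/ 31  64/ 33  67/ 33  69/ 34  68/ 32  69/ 33  69/ 40  93/ 81 137/135 159/161 162/165
13   36/ 36  36/ 34  43/ 33  51/ 32  56/ 32  59/ 31  62/ 32  63/ 32  62/ 32  61/ 33  55/ 38  75/ 76 125/128 153/156 161/163
14   34/ 34  35/ 35  37/ 34  41/ 32  46/ 31  49/ 32  52/ 32  51/ 31  49/ 32  45/ 32  41/ 34  50/ 51  91/ 97 128/134 151/154
15   34/ 35  35/ 35  35/ 34  36/ 31  37/ 31  38/ 31  40/ 32  41/ 33  39/ 32  40/ 34  38/ 34  39/ 40  50/ 59  80/ 90 122/128
16   35/ 35  35/ 35  34/ 33 
[... 263 characters left out ...]
  38/ 33  38/ 33  39/ 34  39/ 34  39/ 35  40/ 38  39/ 45  39/ 52  38/ 54  39/ 55
19   36/ 44  36/ 40  35/ 36  37/ 37  42/ 36  45/ 37  44/ 36  43/ 36  43/ 36  42/ 38  42/ 45  39/ 51  38/ 53  39/ 54  39/ 54
20   37/ 52  37/ 48  36/ 44  37/ 44  43/ 45  48/ 42  48/ 40  55/ 46  52/ 44  45/ 44  41/ 50  38/ 53  39/ 54  38/ 54  39/ 55
21   40/ 53  39/ 53  37/ 52  37/ 53  38/ 52  39/ 48  44/ 47  56/ 54  54/ 53  43/ 50  39/ 53  38/ 54  39/ 54  39/ 54  39/ 54
22   59/ 58  51/ 56  39/ 53  37/ 53  37/ 53  38/ 54  38/ 53  41/ 54  40/ 54  38/ 53  38/ 54  39/ 55  38/ 54  39/ 55  39/ 54
23   74/ 63  58/ 56  40/ 54  37/ 54  39/ 54  38/ 54  38/ 54  38/ 54  38/ 54  38/ 54  38/ 54  38/ 54  38/ 54  38/ 54  39/ 54
```

```bash
python3 -c "
from workcell import ctrl
print(ctrl.job_done())"
```

```text
the job is handed in; nothing more can be done
None
```

I handed the job in at about 19 s of the 48 s, with the camera still gripped upright and about 1 cm over the ring pad by my image estimate. The code was read first, with the camera held about 24° towards the plate for over a second. The judge returned no verdict, so I can't confirm a pass.

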